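Sort two spacers into a kit drawer and push it home

TASK

Take the two aluminium spacers from the blue tray and lay the long one flat in the wide row of the open kit drawer and the short one flat in the narrow row, without dropping them in from a height. Then push the drawer fully home, past its click, without slamming it; leave the meter, screwdriver and tape roll where they are.

Things in the scene. Friction and masses are not known exactly. Their poses are not given: they have to be found in the camera images.
- cabinet: Low grey steel drawer unit with one blue drawer, 260 mm deep (its x), 276 wide (its y), 86 high; fixed to the bench. Origin: centre of its underside; its front (-x) faces roughly towards the robot, front face 130 mm from the origin.
- drawer (a joint): Opening of the drawer in m: 0 = fully home, grows as it slides out along the unit's -x; starts about 0.12 to 0.15. A sprung ball catch resists from 0.014 and at 0.008 snaps over and pulls the drawer home; pushing takes about 2 N, up to about 8 N at the catch, with brief knocks of 15 to 20 N on the wrist.
- drawer_pull (a point): Centre of the front face of the black pull on the drawer's front: a bar 90 mm long (y), 14 high, standing 16 mm out from the blue front panel, 50 mm above the bench. Moves with the drawer; its axes are the unit's (push towards +x). The front panel is 270 mm wide, 12 thick, from 12 to 76 mm above the bench.
- wide_row (a point): Point on the floor of the drawer's wide row (135 mm along y, on the +y side), mid-width, 58 mm behind the front panel's inner face; floor 26 mm above the bench. Axes as the unit. The row is 226 mm long (x), but open from above only in front of the cabinet (120 mm or more). Above the floor: side walls 40 mm, divider between the rows (6 thick) 30, front panel 50.
- narrow_row (a point): The same point of the narrow row (95 mm wide along y, on the -y side), same floor height and walls; too narrow for the long spacer laid across.
- tray: Light blue open tray, 230 (x) by 180 (y) mm, 22 high, walls and floor 4 mm; fixed to the bench. Origin: centre of its underside.
- long_spacer: Long hexagonal aluminium spacer, 110 mm long along its y, 22 mm across flats (25 across corners, the corners at the sides, so about 25 wide as it lies), lying on a flat, about 100 g. Origin: its centre, 11 mm above what it lies on.
- short_spacer: Short spacer of the same look, 75 mm long along its y, otherwise as the long one, about 68 g. Origin: its centre, 11 mm above what it lies on.
- meter: Orange hand meter lying flat, 165 x 85 x 40 mm; bystander. Origin: centre of its underside.
- screwdriver: Red-handled screwdriver lying on the bench, 190 mm long; bystander.
- tape_roll: Yellow tape ring lying flat, 90 mm across, 24 high; bystander.
Things that resemble listed ones, but are neither listed nor needed, are in the scene too. Leave any green, pink or yellow look-alike of the long_spacer alone.

How it is judged:
By the outcome, as a careful person would: the job done as asked, in the order asked, and still so for the second after the job is handed in, with the robot touching nothing.
It also fails if it takes over 72 s, if anything falls off the work surface, if the arm or the gripper's body presses on something with over 40 N, if the wrist force passes 120 N, or if a joint passes its speed limit or range.

ROBOT

A 7-joint arm with a two-finger parallel gripper is mounted at the origin on the work surface. World frame = base frame: x ahead of the robot, y to its left, z up, the work surface at z = 0. Lengths are in m, angles in rad, forces in N, time in s.
With the tool pointing down it reaches from about 0.425 to 0.925 m from the base axis. Payload 6.8 kg.
Tool frame: the origin (TCP) lies midway between the tips of the shut fingers; the grasp point (between the pads) lies 19 mm behind it (bot.pinch_z is the distance from the TCP to the grasp point, in m); z points along the fingers, y is the line along which they close (so a half turn about z gives the same grasp; the last joint's range is limited). The gripper opens to 85 mm and grips with 20 to 120 N. Pads are 22 mm wide; open, the fingers measure 114 mm over their backs; the gripper's body (76 mm by 85 mm) begins 54 mm behind the grasp point. The pads swing forward as they close: fully open they stand 13 mm farther back than shut.
Start: joints at [1.226, 0.477, 0.022, 1.555, -0.011, 1.109, -0.083], TCP at [0.158, -0.656, 0.207] pointing down, gripper open.
Joint ranges: [-2.96, 2.96], [-0.34, 2.1], [-1.41, 1.46], [0.24, 2.44], [-1.37, 4.51], [0.17, 1.92], [-2.96, 2.96]. Speed limits (rad/s): [2.39, 2.39, 3.14, 3.14, 3.14, 3.14, 3.14].

INTERFACE

Orientations are given as a unit quaternion [w, x, y, z].
In Python, from station import bot, imaging gives the robot as it stands. The module is installed in compiled form; this text tells all that it offers.
- The arm moves only by the tool carry_out, never from a script. Its argument "targets" is a list of rows, each a list of 5 numbers: the shift along the tool's x, y, z in cm, then the turn about the tool's z in degrees, then the opening, from -1 (shut) to 1 (fully open). In form: [[x, y, z, yaw, gripper], ...]. A call has 1 to 12 rows; each row shifts and turns the commanded pose from where the row before left it, along the tool's axes as they then stand; what a row does not reach is not made up. A row lasts 1/10 s, in which the tool goes at most 50 mm and 8.59 degrees, less where a joint would pass 70% of its speed; a pose out of reach is approached as far as the arm can. A call is refused whole if a number of a shift passes 5 or a number of a turn 8.59, either way. A call with a gripper value outside its range is refused whole. The fingers move at their own pace and stop on an object; "force" is the grip in N (left out, the last holds). Time passes only in rows, so rows that do not move let the fingers close. It gives the time, the measured TCP pose, the force, the opening and the grip force at its end, in the units of the state.
- bot.get_obs(): the state, without advancing time (a new reading comes with each control period).
- imaging.read_camera(name): name is "side" or "top"; returns the picture (400x640x3 uint8, red, green, blue); there is no depth.
- imaging.calibration(name): a dict with "fx", "fy", "cx", "cy" (pixels), "k1" (the pictures are not rectified: a ray, as slopes to the right and down, at radius r is drawn at 1 + k1 r^2 times it, then the intrinsics apply), "extrinsics" (4x4, takes a point from world to camera coordinates). Camera axes: x right, y up, looking along -z (the intrinsics and any distortion apply to the point x, -y, -z); pixel columns grow to the right and rows downward; lengths in m; the calibration is good to about 2 mm. A picture is of the moment at which its call begins. calibration takes no time and is no camera call.
- bot.hand_in(): hands the job in; it is judged then, once.
The state is a dict: "t": time; "q": joint angles; "joint_vel": joint speeds; "joint_torque": joint torques, N m; "eef_pos": TCP position; "tool_rot": TCP orientation; "contact_force": force on the tool from outside, world axes, zero at the start; "torque": the same for the moment, N m; "gripper_width": opening from 0.0 (shut) to 1.0 (fully open); "grasp_force": force on a finger pad.
Only numpy, scipy, OpenCV 4.12 (cv2) and the standard library are available. Lean on these libraries where they do the work, as an engineer would, in place of code of your own. Each camera call takes 0.05 s, during which the arm holds its last target. There are 200 camera calls.

## Working session

There is one attempt and no reset: what is moved stays moved. The work goes in short steps, Python scripts to look and compute and a tool call to move; the robot and the scene stay as the last step left them, time stands still between calls to the robot, and variables do not carry over. Pictures are saved under pics/ and viewed, at most 10 in all, crops included, and the job is handed in when it is done.

Besides the shell and the picture viewer there is one more tool, called after ">>>" as a command line: name --pt "numbers of a row" for each row, then --argument value for the rest. carry_out: Moves the arm, as the interface text tells. Its arguments: {"type":"object","properties":{"targets":{"type":"array"},"force":{"type":"number"}},"required":["targets"]}

```bash
mkdir -p pics; python3 - <<'E'
from station import bot, imaging
import cv2, numpy as np
for n in("top","side"):
    im=imaging.read_camera(n); cv2.imwrite(f"pics/{n}0.png",im[...,::-1])
    c=imaging.calibration(n); print({k:(np.round(v,4).tolist()) for k,v in c.items()})
o=bot.get_obs(); print(o, bot.pinch_z)
E
```

```text
{'fx': 429.7385, 'fy': 429.7385, 'cx': 317.4754, 'cy': 198.5596, 'k1': 0.0362, 'extrinsics': [[-0.0412, -0.9991, -0.0037, 0.0148], [0.9763, -0.041, 0.2127, -0.608], [-0.2127, 0.0052, 0.9771, -1.1912], [0.0, 0.0, 0.0, 1.0]]}
{'fx': 373.5828, 'fy': 373.5828, 'cx': 317.4022, 'cy': 198.3604, 'k1': -0.0643, 'extrinsics': [[-0.9847, -0.1737, 0.0152, 0.5808], [0.1077, -0.5372, 0.8366, -0.1359], [-0.1371, 0.8254, 0.5476, -0.9087], [0.0, 0.0, 0.0, 1.0]]}
{'t': 0.1, 'q': array([ 1.22588504,  0.47773271,  0.02233004,  1.55634981, -0.01147842,
        1.10932101, -0.08309938]), 'joint_vel': array([-0.00044928, -0.00019127,  0.00108706, -0.00213695, -0.00108341,
       -0.00018611,  0.00089923]), 'joint_torque': array([ 4.36627612e-03, -5.97758317e+01,  1.61363259e+00, -2.81951916e+01,
        1.27915386e-02,  5.14269836e-03,  1.95060778e-05]), 'eef_pos': array([ 0.1582081 , -0.65559878,  0.20611368]), 'tool_rot': array([-8.24668890e-04,  9.92995434e-01,  1.18149733e-01, -1.66878885e-04]), 'contact_force': array([ 0.28143875,  0.45114789, -0.05490256]), 'torque': array([0.00545471, 0.07495885, 0.03284132]), 'grasp_force': 0.0, 'gripper_width': 0.999614004649981} 0.0187
```

View pics/top0.png

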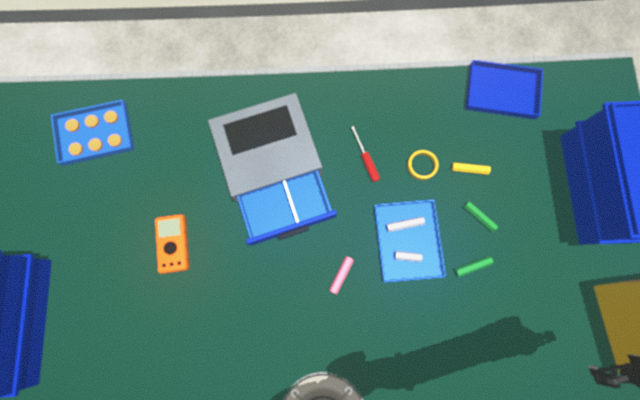

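View pics/side0.png

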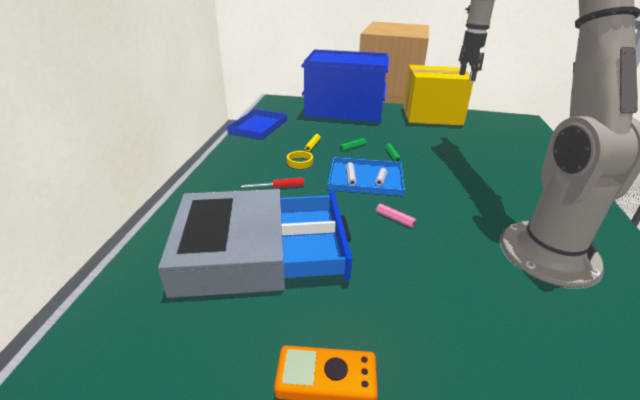

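Top view: the white-grey spacers lie in the light blue tray, long at (406,224) and short at (408,257). Possible confusions for the long spacer are pink (342,275), green (481,216), green (475,267) and yellow (472,168). By colour and place I choose the two in the tray. The side view shows them at (351,173) and (381,177). The drawer is open, with its pull at about (294,231) in the top view.

```bash
python3 - <<'E'
import cv2
a=cv2.imread("pics/top0.png")[165:290,230:450]; cv2.imwrite("pics/topc.png",cv2.resize(a,None,fx=3.6,fy=3.6,interpolation=cv2.INTER_CUBIC))
a=cv2.imread("pics/side0.png")[150:290,250:420]; cv2.imwrite("pics/sidec.png",cv2.resize(a,None,fx=4,fy=4,interpolation=cv2.INTER_CUBIC))
E
```

```text
(no output)
```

View pics/topc.png

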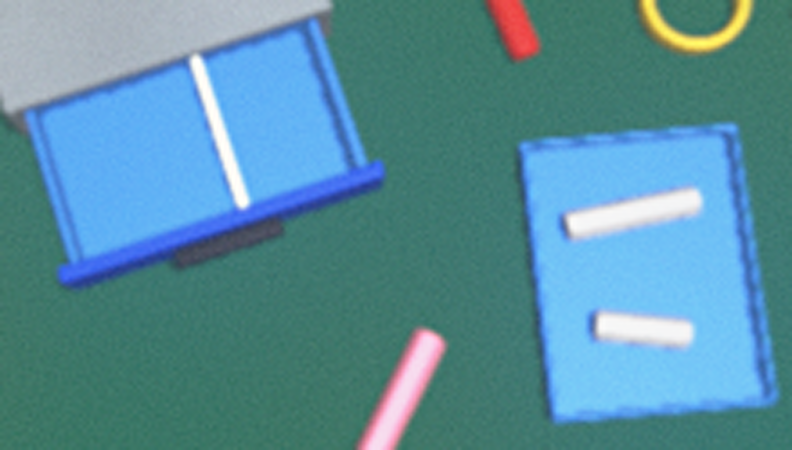

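View pics/sidec.png

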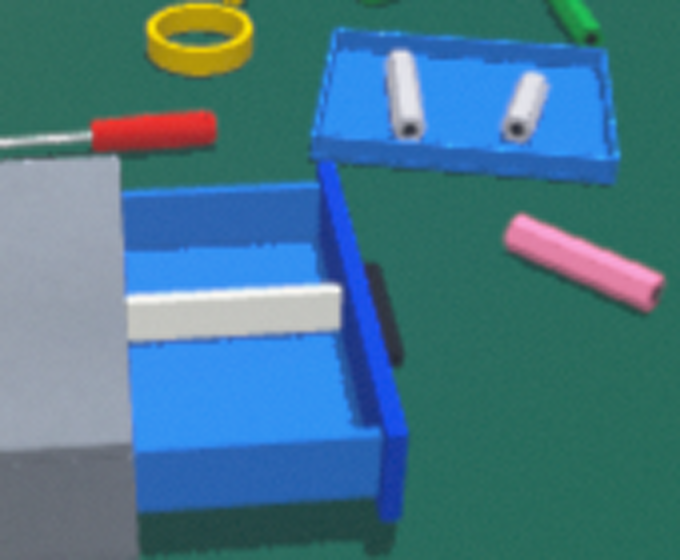

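The crops confirm the choice: white hexagonal bars with end holes, long at top-crop (568,226)–(701,202), short at (594,326)–(692,332). The divider's top runs (196,57)–(243,207), and the narrow row is on the right (-y).

```bash
cat > h.py <<'E'
import numpy as np, cv2
from station import bot, imaging
class Cam:
    def __init__(s,n):
        c=imaging.calibration(n); E=np.diag([1,-1,-1,1.])@np.array(c["extrinsics"])
        s.R,s.t=E[:3,:3],E[:3,3]; s.K=np.array([[c["fx"],0,c["cx"]],[0,c["fy"],c["cy"]],[0,0,1]]); s.d=np.array([c["k1"],0,0,0.])
    def ray(s,p):
        n=cv2.undistortPoints(np.array([[p]],float),s.K,s.d)[0,0]
        return -s.R.T@s.t, s.R.T@np.array([*n,1])
    def px(s,X): return cv2.projectPoints(np.array(X,float).reshape(-1,3),cv2.Rodrigues(s.R)[0],s.t,s.K,s.d)[0][:,0]
    def atz(s,p,z):
        o,d=s.ray(p); return o+d*(z-o[2])/d[2]
T,S=Cam("top"),Cam("side")
def tri(p,q):
    (o1,d1),(o2,d2)=T.ray(p),S.ray(q)
    a=np.linalg.lstsq(np.c_[d1,-d2],o2-o1,rcond=None)[0]
    x,y=o1+a[0]*d1,o2+a[1]*d2
    return (x+y)/2, np.linalg.norm(x-y)
tc=lambda p:((p[0]+.5)/3.6-.5+230,(p[1]+.5)/3.6-.5+165)
sc=lambda p:((p[0]+.5)/4-.5+250,(p[1]+.5)/4-.5+150)
E
python3 - <<'E'
from h import *
P=dict(longL=((568,226),(410,129)),longR=((701,202),(399,52)),shortL=((594,326),(517,129)),shortR=((692,332),(535,74)),
divF=((244,207),(341,287)),divB=((196,57),(126,297)),panR=((382,168),(327,163)),panL=((61,268),(397,432)),pull=((229,247),(385,313)),
trayTL=((521,146),(613,52) ),)
for k,(a,b) in P.items():
    X,e=tri(tc(a),sc(b)); print(k,X.round(4),round(e*1000,1))
# top-only at assumed heights
for k,p,z in [("longL",(568,226),.015),("longR",(701,202),.02),("shL",(594,326),.015),("shR",(692,332),.02),("divF",(244,207),.056),("divB",(196,57),.056),("panL",(61,268),.076),("panR",(382,168),.076),("trTL",(521,146),.022),("trTR",(737,126),.022),("trBR",(776,402),.022),("trBL",(553,420),.022)]:
    print(k,T.atz(tc(p),z).round(4))
E
```

```text
longL [ 0.5206 -0.2159  0.0177] 1.7
longR [ 0.538  -0.326   0.0251] 4.1
shortL [ 0.4383 -0.2307  0.0187] 0.3
shortR [ 0.4286 -0.3078  0.027 ] 2.0
divF [0.5402 0.0506 0.059 ] 3.2
divB [0.6662 0.086  0.0594] 4.2
panR [ 0.565  -0.0615  0.076 ] 1.9
panL [0.4933 0.1952 0.0785] 5.8
pull [0.5103 0.0639 0.0532] 0.8
trayTL [ 0.4712 -0.1412  0.1657] 181.0
longL [ 0.5218 -0.2164  0.015 ]
longR [ 0.5367 -0.3271  0.02  ]
shL [ 0.4385 -0.2313  0.015 ]
shR [ 0.4301 -0.3096  0.02  ]
divF [0.5423 0.0507 0.056 ]
divB [0.6693 0.0864 0.056 ]
panL [0.4966 0.1955 0.076 ]
panR [ 0.566  -0.0615  0.076 ]
trTL [ 0.5899 -0.1812  0.022 ]
trTR [ 0.5994 -0.3627  0.022 ]
trBR [ 0.3716 -0.371   0.022 ]
trBL [ 0.3643 -0.1911  0.022 ]
```

>>> carry_out --pt "3 -1.9 0 0 0.3" --pt "3 -1.9 0 0 0.3" --pt "3 -1.9 0 0 0.3" --pt "3 -1.9 0 0 0.3" --pt "3 -1.9 0 0 0.3" --pt "3 -1.9 0 0 0.3" --pt "3 -1.9 0 0 0.3" --pt "3 -1.9 0 0 0.3" --pt "3 -1.9 0 0 0.3" --pt "3 -1.9 0 0 0.3" --pt "3 -1.9 0 0 0.3" --pt "3 -1.9 0 0 0.3"

```text
t: 1.3
eef_pos: [0.4554, -0.3488, 0.2067]
tool_rot: [-0.0, 0.993, 0.118, -0.0]
contact_force: [0.3, 0.3, 0.8]
gripper_width: 0.648
grasp_force: 0.0
```

>>> carry_out --pt "0 0 0 -8.5 0.3" --pt "0 0 0 -8.5 0.3" --pt "0 0 0 -8.5 0.3" --pt "0 0 0 -8.5 0.3" --pt "0 0 0 -8.5 0.3" --pt "0 0 0 -8.5 0.3" --pt "0 0 0 -8.5 0.3" --pt "0 0 0 -8.5 0.3" --pt "0 0 0 -8.5 0.3" --pt "0 0 0 -8.5 0.3" --pt "0 0 0 0 0.3"

```text
t: 2.4
eef_pos: [0.4545, -0.35, 0.2066]
tool_rot: [-0.0, 0.652, 0.758, 0.0]
contact_force: [-0.3, -0.1, 0.5]
gripper_width: 0.649
grasp_force: 0.0
```

```bash
cat >> h.py <<'E'
def go(x,y,z,psi):
    "tool-frame shift (cm) and yaw (deg) from the measured pose; shift is in the present axes"
    from scipy.spatial.transform import Rotation as Ro
    o=bot.get_obs(); w=o["tool_rot"]; R=Ro.from_quat([*w[1:],w[0]]).as_matrix()
    p=np.degrees(np.arctan2(R[1,0],R[0,0])); d=R.T@(np.array([x,y,z])-o["eef_pos"])*100
    print("t",o["t"],"pos",o["eef_pos"].round(4),"psi",p.round(2),"tilt",R[:,2].round(3),"q",np.round(o["q"],2),"F",o["contact_force"].round(1),"w",round(o["gripper_width"],3),round(o["grasp_force"],1))
    print("shift cm",d.round(2),"yaw",round(-(psi-p),2))
E
python3 - <<'E'
from h import *
go(.5295,-.2715,.10,98.5)
# model overlay of spacers (centre, yaw) and drawer
im=imaging.read_camera("top"); cv2.imwrite("pics/t1.png",im[...,::-1])
E
```

```text
t 2.4 pos [ 0.4545 -0.35    0.2066] psi 98.63 tilt [-0.001  0.001 -1.   ] q [ 0.87  0.34 -0.41  1.78  0.15  1.05  0.56] F [-0.3 -0.1  0.5] w 0.649 0.0
shift cm [ 6.63  8.6  10.66] yaw 0.13
```

>>> carry_out --pt "2.2 2.9 2 0 0.3" --pt "2.2 2.9 2.6 0 0.3" --pt "2.2 2.8 3 0 0.3" --pt "0 0 3 0 0.3" --pt "0 0 0 0 0.3" --pt "0 0 0 0 0.3"

```text
t: 3.05
eef_pos: [0.5294, -0.2727, 0.1011]
tool_rot: [-0.001, 0.653, 0.757, -0.0]
contact_force: [-0.1, -0.7, 0.8]
gripper_width: 0.652
grasp_force: 0.0
```

```bash
python3 - <<'E'
from h import *
go(.5295,-.2715,.008,98.5)
a=imaging.read_camera("top")[190:290,360:460,::-1];b=imaging.read_camera("side")[120:220,310:430,::-1]
r=lambda x:cv2.resize(x,(400,400),interpolation=cv2.INTER_CUBIC)
cv2.imwrite("pics/p1.png",np.hstack([r(a),r(b)]))
E
```

```text
t 3.05 pos [ 0.5294 -0.2727  0.1011] psi 98.4 tilt [-0.001 -0.    -1.   ] q [ 0.68  0.5  -0.4   1.82  0.25  0.87  0.3 ] F [-0.1 -0.7  0.8] w 0.652 0.0
shift cm [0.11 0.04 9.31] yaw -0.1
```

View pics/p1.png

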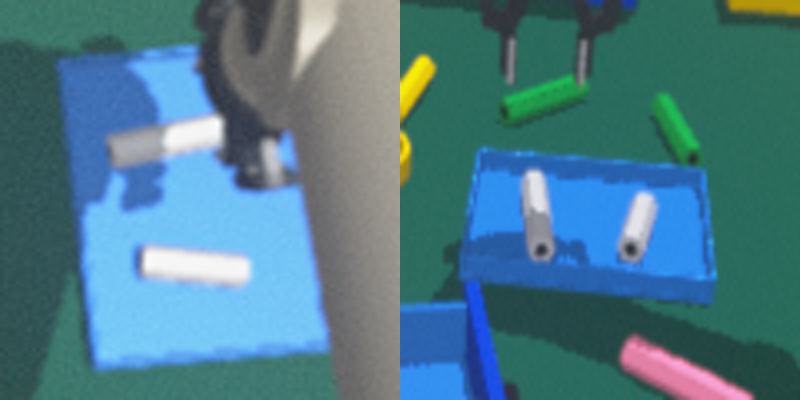

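The fingers straddle the long spacer's line: crop left shows the spacer at (165,140), and right shows fingertips at (510,80) and (583,80). The hand is well aligned, so I descend.

>>> carry_out --pt "0.1 0 2.5 0 0.3" --pt "0 0 2.5 0 0.3" --pt "0 0 2 0 0.3" --pt "0 0 1.2 0 0.3" --pt "0 0 0.6 0 0.3" --pt "0 0 0.4 0 0.3" --pt "0 0 0 0 0.3" --pt "0 0 0 0 0.3"

```text
t: 3.95
eef_pos: [0.5305, -0.2713, 0.0098]
tool_rot: [0.001, 0.652, 0.758, 0.0]
contact_force: [-0.8, 0.7, 0.0]
gripper_width: 0.645
grasp_force: 0.0
```

>>> carry_out --pt "0 0 0 0 -1" --pt "0 0 0 0 -1" --pt "0 0 0 0 -1" --pt "0 0 0 0 -1" --pt "0 0 0 0 -1" --pt "0 0 0 0 -1" --pt "0 0 0 0 -1" --pt "0 0 0 0 -1" --force 40

```text
t: 4.75
eef_pos: [0.5299, -0.271, 0.009]
tool_rot: [-0.0, 0.652, 0.758, -0.0]
contact_force: [0.0, -0.1, -0.0]
gripper_width: 0.003
grasp_force: 0.0
```

>>> carry_out --pt "0 0 -0.5 0 -1" --pt "0 0 -1 0 -1" --pt "0 0 -1.5 0 -1" --pt "0 0 -2 0 -1" --pt "0 0 -2.5 0 -1" --pt "0 0 -2.5 0 -1" --pt "0 0 -2 0 -1" --pt "0 0 0 0 -1" --pt "0 0 0 0 -1"

```text
t: 5.65
eef_pos: [0.5302, -0.2713, 0.1301]
tool_rot: [0.001, 0.652, 0.758, 0.0]
contact_force: [-0.2, -1.0, -0.0]
gripper_width: 0.002
grasp_force: 0.0
```

```bash
python3 - <<'E'
from h import *
go(.578,.134,.13,105.5)
a=imaging.read_camera("top")[190:290,360:460,::-1];b=imaging.read_camera("side")[100:200,320:440,::-1]
r=lambda x:cv2.resize(x,(400,400),interpolation=cv2.INTER_CUBIC)
cv2.imwrite("pics/p2.png",np.hstack([r(a),r(b)]))
E
```

```text
t 5.65 pos [ 0.5302 -0.2713  0.1301] psi 98.56 tilt [ 0.002 -0.001 -1.   ] q [ 0.69  0.46 -0.42  1.8   0.23  0.92  0.32] F [-0.2 -1.  -0. ] w 0.002 0.0
shift cm [ 3.936e+01  1.076e+01 -2.000e-02] yaw -6.94
```

View pics/p2.png

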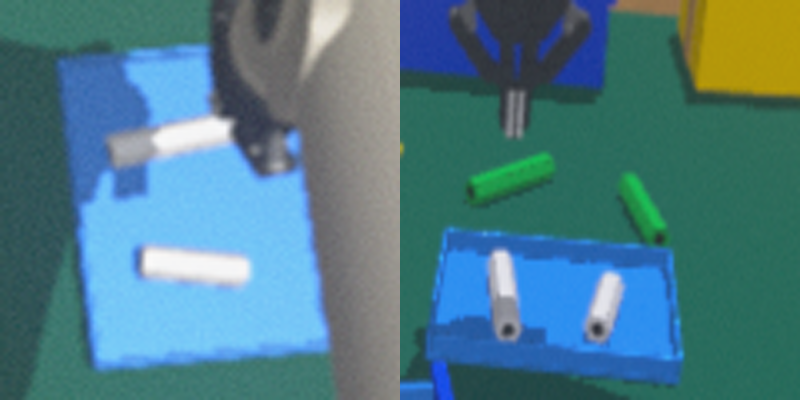

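The grasp missed: the fingers are shut, empty, and the spacer hasn't moved (crop left (165,140)). In the side view the tips show at crop (515,135), i.e. full pixel (354.5,133.5). I compare that with the reported TCP.

```bash
python3 - <<'E'
from h import *
o=bot.get_obs(); X=o["eef_pos"]; print(T.px(X),S.px(X))
for z in(.05,.1,.13,.15,.2): print(z,S.atz((354.5,133.5),z).round(3),T.px(S.atz((354.5,133.5),z)).round(1))
for Z in ([.5295,-.2715,.015],[.4335,-.2695,.015]): print(T.px(Z),S.px(Z))
E
```

```text
[[413.52669088 217.84623458]] [[353.11685378 141.16643078]]
0.05 [ 0.542 -0.514  0.05 ] [[490.9 214.8]]
0.1 [ 0.535 -0.397  0.1  ] [[456.2 215.9]]
0.13 [ 0.53  -0.327  0.13 ] [[434.1 216.6]]
0.15 [ 0.527 -0.28   0.15 ] [[418.7 217.1]]
0.2 [ 0.52  -0.163  0.2  ] [[377.9 218.4]]
[[405.59552267 224.14477516]] [[350.707791   173.58742108]]
[[407.72829201 256.38064859]] [[380.77850842 176.90653826]]
```

```bash
python3 - <<'E'
from h import *
a=imaging.read_camera("top")[190:250,385:445,::-1];b=imaging.read_camera("side")[90:150,325:385,::-1]
r=lambda x:cv2.resize(x,(400,400),interpolation=cv2.INTER_CUBIC)
im=np.hstack([r(a),r(b)]); im=cv2.convertScaleAbs(im,alpha=1.5,beta=20)
cv2.imwrite("pics/p3.png",im)
X=bot.get_obs()["eef_pos"]
for dz in(0,.02,.04,.06,.1): print(dz,((T.px(X+[0,0,dz])-[385,190])*6.67).round(),((S.px(X+[0,0,dz])-[325,90])*6.67+[400,0]).round())
E
```

```text
0 [[190. 186.]] [[588. 342.]]
0.02 [[201. 178.]] [[591. 302.]]
0.04 [[212. 169.]] [[593. 260.]]
0.06 [[223. 160.]] [[596. 218.]]
0.1 [[247. 141.]] [[603. 132.]]
```

View pics/p3.png

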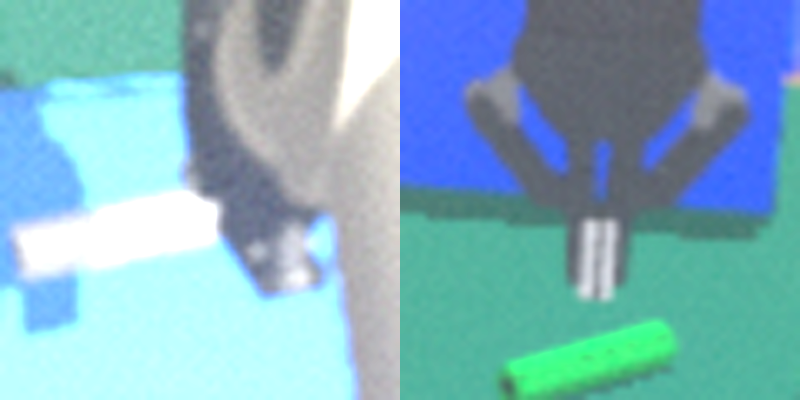

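The zoom shows the shut tips at side crop (597,300), which matches a point about 15–20 mm above the reported TCP. That explains the miss, since the fingers shut above the spacer. I'll go lower in guarded steps.

>>> carry_out --pt "0.6 0 0 0 0.3" --pt "0 0 2.5 0 0.3" --pt "0 0 3 0 0.3" --pt "0 0 3 0 0.3" --pt "0 0 2 0 0.3" --pt "0 0 1 0 0.3" --pt "0 0 0.6 0 0.3" --pt "0 0 0.4 0 0.3" --pt "0 0 0.3 0 0.3" --pt "0 0 0.3 0 0.3" --pt "0 0 0 0 0.3" --pt "0 0 0 0 0.3"

```text
t: 7.05
eef_pos: [0.5292, -0.2652, -0.0016]
tool_rot: [0.0, 0.652, 0.758, 0.0]
contact_force: [-0.5, -1.1, -0.2]
gripper_width: 0.651
grasp_force: 0.0
```

The reported TCP is below the tray floor with no contact, so the tips do stand higher than reported. I go a little lower and grip.

>>> carry_out --pt "0 0 0.2 0 0.3" --pt "0 0 0.2 0 0.3" --pt "0 0 0.1 0 0.3" --pt "0 0 0 0 0.3" --pt "0 0 0 0 0.3"

```text
t: 7.55
eef_pos: [0.529, -0.2651, -0.007]
tool_rot: [-0.0, 0.652, 0.758, -0.0]
contact_force: [-0.1, -0.3, 0.2]
gripper_width: 0.65
grasp_force: 0.0
```

>>> carry_out --pt "0 0 0 0 0" --pt "0 0 0 0 -0.2" --pt "0 0 0 0 -0.5" --pt "0 0 0 0 -1" --pt "0 0 0 0 -1" --pt "0 0 0 0 -1" --pt "0 0 0 0 -1" --pt "0 0 0 0 -1" --force 40

```text
t: 8.35
eef_pos: [0.5292, -0.2651, -0.0069]
tool_rot: [0.0, 0.652, 0.758, 0.0]
contact_force: [0.4, 0.0, 2.4]
gripper_width: 0.232
grasp_force: 34.5
```

Width 0.232 is about 20 mm, less than 25, so the tips are on the upper slanted flanks. I reopen, go 8 mm lower and regrip.

>>> carry_out --pt "0 0 0 0 0.2" --pt "0 0 0 0 0.2" --pt "0 0 0 0 0.2" --pt "0 0 0.3 0 0.2" --pt "0 0 0.3 0 0.2" --pt "0 0 0.2 0 0.2" --pt "0 0 0 0 0.2" --pt "0 0 0 0 0.2"

```text
t: 9.15
eef_pos: [0.5289, -0.265, -0.0151]
tool_rot: [-0.0, 0.652, 0.758, -0.0]
contact_force: [0.0, 1.0, -0.0]
gripper_width: 0.602
grasp_force: 0.0
```

>>> carry_out --pt "0 0 0 0 0" --pt "0 0 0 0 -0.2" --pt "0 0 0 0 -0.5" --pt "0 0 0 0 -1" --pt "0 0 0 0 -1" --pt "0 0 0 0 -1" --pt "0 0 0 0 -1" --pt "0 0 0 0 -1" --force 40

```text
t: 9.95
eef_pos: [0.5292, -0.2652, -0.0147]
tool_rot: [0.0, 0.652, 0.758, 0.0]
contact_force: [0.1, 0.3, 5.9]
gripper_width: 0.272
grasp_force: 39.5
```

>>> carry_out --pt "0 0 -0.2 0 -1" --pt "0 0 -0.4 0 -1" --pt "0 0 -0.4 0 -1" --pt "0 0 0 0 -1" --pt "0 0 0 0 -1"

```text
t: 10.45
eef_pos: [0.529, -0.2652, -0.0049]
tool_rot: [0.0, 0.652, 0.758, 0.0]
contact_force: [0.2, 0.3, -1.1]
gripper_width: 0.274
grasp_force: 39.4
```

The spacer is lifted (−1.1 N, width steady). The 5.9 N was tip contact on the tray floor, so the real tips are about 19 mm behind the reported TCP. I carry it over.

>>> carry_out --pt "0 0 -1 0 -1" --pt "0 0 -2 0 -1" --pt "0 0 -2.5 0 -1" --pt "0 0 -2.5 0 -1" --pt "0 0 -2 0 -1" --pt "0 0 -0.5 0 -1" --pt "0 0 0 0 -1"

```text
t: 11.15
eef_pos: [0.5294, -0.2654, 0.1009]
tool_rot: [0.001, 0.652, 0.758, 0.0]
contact_force: [-0.3, 1.3, -1.5]
gripper_width: 0.27
grasp_force: 39.4
```

>>> carry_out --pt "2 0.5 0 0 -1" --pt "3 0.8 0 0 -1" --pt "3.5 1 0 0 -1" --pt "3.5 1 0 0 -1" --pt "3.5 1 0 0 -1" --pt "3.5 1 0 0 -1" --pt "3.5 1 0 0 -1" --pt "3.5 1 0 0 -1" --pt "3.5 1 0 0 -1" --pt "3.5 1 0 0 -1" --pt "3 0.9 0 0 -1" --pt "2 0.5 0 0 -1"

```text
t: 12.35
eef_pos: [0.5772, 0.1297, 0.0986]
tool_rot: [-0.001, 0.651, 0.759, -0.0]
contact_force: [0.1, -0.2, -1.6]
gripper_width: 0.272
grasp_force: 39.4
```

>>> carry_out --pt "0 0 0 -3.5 -1" --pt "0 0 0 -3.5 -1" --pt "0 0 0 0 -1" --pt "0 0 0 0 -1"

```text
t: 12.75
eef_pos: [0.5775, 0.1262, 0.0989]
tool_rot: [-0.001, 0.606, 0.796, -0.001]
contact_force: [0.9, 0.8, -1.5]
gripper_width: 0.268
grasp_force: 39.4
```

```bash
python3 - <<'E'
from h import *
go(.5775,.1403,.0085,105.5)
a=imaging.read_camera("top")[160:250,230:340,::-1];b=imaging.read_camera("side")[130:290,250:370,::-1]
im=np.hstack([cv2.resize(a,(440,360),interpolation=2),cv2.resize(b,(360,480),interpolation=2)[:360]])if 0 else None
A=cv2.resize(a,(440,360),interpolation=2);B=cv2.resize(b,(360,480),interpolation=2);C=np.zeros((480,800,3),np.uint8);C[:360,:440]=A;C[:,440:]=B
cv2.imwrite("pics/p4.png",C)
E
```

```text
t 12.75 pos [0.5775 0.1262 0.0989] psi 105.46 tilt [-0.002 -0.    -1.   ] q [ 0.07  0.51 -0.51  1.83  0.31  0.88 -0.32] F [ 0.9  0.8 -1.5] w 0.268 39.4
shift cm [1.36 0.39 9.04] yaw -0.04
```

View pics/p4.png

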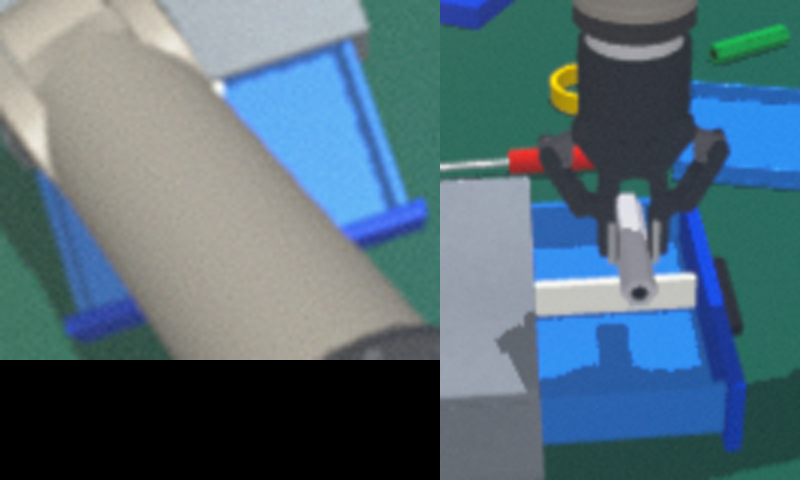

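Side view: the spacer is held level between the pads, near end face at crop (638,293), i.e. pixel (316,227.7). I check it against the predicted place, and where it will land.

```bash
python3 - <<'E'
from h import *
y=np.array([-.267,.964,0]);x=np.array([.964,.267,0])
c=np.array([.578,.1197,.129]); print("end",S.px(c+.055*y), "far top",S.px(c-.055*y+[0,0,.011]))
for dy in (-.01,.01): print(dy,S.px(c+(.055+dy)*y))
for dz in (-.005,.005): print(dz,S.px(c+.055*y+[0,0,dz]))
d=np.array([.541,.0507,.056]) # divider front top
pts={"divF":d,"divB":d+.13*x,"panRin":d-.123*y+[0,0,.02],"wallL inner top front":d+y*.138+[0,0,.010],"wallR inner":d-y*.098+[0,0,.010]}
for k,p in pts.items(): print(k,"topcrop",((T.px(p)[0]+.5-[230,165])*3.6-.5).round(),"sidecrop",((S.px(p)[0]+.5-[250,150])*4-.5).round())
E
```

```text
end [[316.48354619 227.43134343]] far top [[312.0758718  194.36895059]]
-0.01 [[316.036712   224.51024736]]
0.01 [[316.94004653 230.41533757]]
-0.005 [[316.45024197 229.34139996]]
0.005 [[316.51709386 225.50740513]]
divF topcrop [244. 209.] sidecrop [337. 290.]
divB topcrop [197.  60.] sidecrop [123. 300.]
panRin topcrop [389. 158.] sidecrop [314. 156.]
wallL inner top front topcrop [ 78. 259.] sidecrop [372. 431.]
wallR inner topcrop [360. 170.] sidecrop [318. 189.]
```

The prediction matches within 0.5 px. I lower it gently.

>>> carry_out --pt "0.7 0.2 0 0 -1" --pt "0.7 0.2 0 0 -1" --pt "0 0 2 0 -1" --pt "0 0 2 0 -1" --pt "0 0 2 0 -1" --pt "0 0 1.2 0 -1" --pt "0 0 0.8 0 -1" --pt "0 0 0.4 0 -1" --pt "0 0 0.3 0 -1" --pt "0 0 0 0 -1" --pt "0 0 0 0 -1"

```text
t: 13.95
eef_pos: [0.5788, 0.1413, 0.0136]
tool_rot: [0.0, 0.605, 0.796, 0.0]
contact_force: [-0.4, -0.6, -0.7]
gripper_width: 0.27
grasp_force: 39.4
```

>>> carry_out --pt "0 0 0.1 0 -1" --pt "0 0 0.1 0 -1" --pt "0 0 0.1 0 -1" --pt "0 0 0 0 -1"

```text
t: 14.35
eef_pos: [0.5782, 0.1411, 0.0099]
tool_rot: [-0.0, 0.605, 0.796, -0.0]
contact_force: [-0.7, -0.9, -1.1]
gripper_width: 0.274
grasp_force: 39.4
```

>>> carry_out --pt "0 0 0.1 0 -1" --pt "0 0 0.1 0 -1" --pt "0 0 0 0 -1"

```text
t: 14.65
eef_pos: [0.5782, 0.1411, 0.0078]
tool_rot: [-0.0, 0.605, 0.796, -0.0]
contact_force: [0.2, 0.6, -2.1]
gripper_width: 0.271
grasp_force: 39.4
```

>>> carry_out --pt "0 0 0.05 0 -1" --pt "0 0 0.05 0 -1" --pt "0 0 0 0 -1"

```text
t: 14.95
eef_pos: [0.5785, 0.1412, 0.0074]
tool_rot: [0.0, 0.605, 0.796, 0.0]
contact_force: [-1.9, -0.5, 3.0]
gripper_width: 0.269
grasp_force: 39.8
```

>>> carry_out --pt "0 0 0 0 -0.2" --pt "0 0 0 0 0" --pt "0 0 0 0 0.1" --pt "0 0 0 0 0.1" --pt "0 0 -0.5 0 0.1" --pt "0 0 -1.5 0 0.1" --pt "0 0 -2.5 0 0.1" --pt "0 0 -3 0 0.1" --pt "0 0 -3 0 0.1" --pt "0 0 -0.5 0 0.1"

```text
t: 15.95
eef_pos: [0.5809, 0.1424, 0.1221]
tool_rot: [0.002, 0.605, 0.796, 0.003]
contact_force: [0.3, 0.7, -0.1]
gripper_width: 0.547
grasp_force: 0.0
```

>>> carry_out --pt "-2 -1.4 0 0 0.3" --pt "-3 -2.1 0 0 0.3" --pt "-3 -2.1 0 0 0.3" --pt "-3 -2.1 0 0 0.3" --pt "-3 -2.1 0 0 0.3" --pt "-3 -2.1 0 0 0.3" --pt "-3 -2.1 0 0 0.3" --pt "-3 -2.1 0 0 0.3" --pt "-3 -2.1 0 0 0.3" --pt "-3 -2.1 0 0 0.3" --pt "-3 -2.1 0 0 0.3" --pt "-3 -2.1 0 0 0.3"

```text
t: 17.15
eef_pos: [0.4355, -0.263, 0.1174]
tool_rot: [0.0, 0.605, 0.796, -0.0]
contact_force: [-0.8, 0.4, -0.4]
gripper_width: 0.65
grasp_force: 0.0
```

>>> carry_out --pt "0 0 0 7.4 0.3" --pt "0 0 0 7.4 0.3" --pt "0 0 0 7.4 0.3" --pt "0 0 0 0 0.3" --pt "0 0 0 0 0.3"

```text
t: 17.65
eef_pos: [0.4363, -0.2616, 0.1172]
tool_rot: [0.0, 0.746, 0.666, -0.0]
contact_force: [0.5, 0.8, 0.1]
gripper_width: 0.647
grasp_force: 0.0
```

```bash
python3 - <<'E'
from h import *
go(.4335,-.2655,-.0135,83.3)
a=imaging.read_camera("top")[160:250,230:340,::-1];b=imaging.read_camera("side")[110:270,270:410,::-1]
A=cv2.resize(a,(380,311),interpolation=2);B=cv2.resize(b,(420,480),interpolation=2);C=np.zeros((480,800,3),np.uint8);C[:311,:380]=A;C[:,380:]=B
cv2.imwrite("pics/p5.png",C)
E
```

```text
t 17.65 pos [ 0.4363 -0.2616  0.1172] psi 83.58 tilt [ 0. -0. -1.] q [ 0.72  0.34 -0.36  2.01  0.16  0.81  0.15] F [0.5 0.8 0.1] w 0.647 0.0
shift cm [-0.42 -0.23 13.07] yaw 0.28
```

View pics/p5.png

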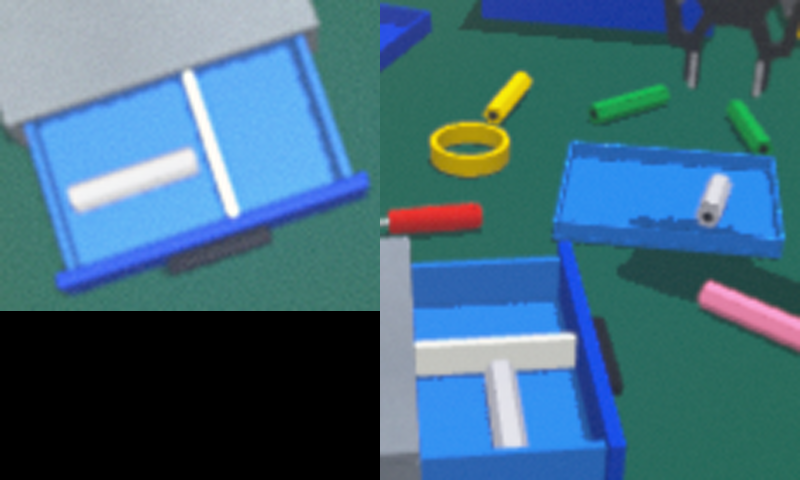

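The long spacer lies flat across the wide row (left crop (75,195)–(195,160)), clear of the walls. The short one is still in the tray at right crop (713,200). I descend on it.

>>> carry_out --pt "-0.4 -0.2 2.5 0 0.3" --pt "0 0 3 0 0.3" --pt "0 0 3 0 0.3" --pt "0 0 2 0 0.3" --pt "0 0 1.2 0 0.3" --pt "0 0 0.6 0 0.3" --pt "0 0 0.4 0 0.3" --pt "0 0 0.3 0 0.3" --pt "0 0 0 0 0.2" --pt "0 0 0 0 0.2"

```text
t: 18.75
eef_pos: [0.4342, -0.2657, -0.0124]
tool_rot: [0.001, 0.747, 0.665, 0.0]
contact_force: [-0.7, -0.2, 0.1]
gripper_width: 0.598
grasp_force: 0.0
```

>>> carry_out --pt "0 0 0 0 0" --pt "0 0 0 0 -0.2" --pt "0 0 0 0 -0.5" --pt "0 0 0 0 -1" --pt "0 0 0 0 -1" --pt "0 0 0 0 -1" --pt "0 0 0 0 -1" --pt "0 0 0 0 -1" --force 40

```text
t: 19.55
eef_pos: [0.4339, -0.2656, -0.0125]
tool_rot: [0.0, 0.747, 0.665, -0.0]
contact_force: [-0.1, 0.5, 5.7]
gripper_width: 0.271
grasp_force: 39.0
```

>>> carry_out --pt "0 0 -0.2 0 -1" --pt "0 0 -0.4 0 -1" --pt "0 0 -0.4 0 -1" --pt "0 0 0 0 -1" --pt "0 0 0 0 -1"

```text
t: 20.05
eef_pos: [0.4339, -0.2656, -0.0028]
tool_rot: [0.0, 0.747, 0.665, 0.0]
contact_force: [-0.5, -0.4, -1.2]
gripper_width: 0.272
grasp_force: 39.3
```

>>> carry_out --pt "0 0 -1 0 -1" --pt "0 0 -2 0 -1" --pt "0 0 -3 0 -1" --pt "0 0 -3 0 -1" --pt "0 0 -2 0 -1" --pt "0 0 -0.5 0 -1" --pt "0 0 0 0 -1"

```text
t: 20.75
eef_pos: [0.434, -0.2657, 0.1127]
tool_rot: [0.001, 0.747, 0.665, 0.0]
contact_force: [-0.5, 0.9, -0.6]
gripper_width: 0.27
grasp_force: 39.3
```

>>> carry_out --pt "2 0.9 0 0 -1" --pt "2.5 1.1 0 0 -1" --pt "3 1.4 0 0 -1" --pt "3 1.4 0 0 -1" --pt "3 1.4 0 0 -1" --pt "3 1.4 0 0 -1" --pt "3 1.4 0 0 -1" --pt "3 1.4 0 0 -1" --pt "3 1.4 0 0 -1" --pt "3 1.4 0 0 -1" --pt "2 0.8 0 0 -1"

```text
t: 21.85
eef_pos: [0.608, 0.0242, 0.1101]
tool_rot: [-0.001, 0.746, 0.666, -0.0]
contact_force: [0.4, 0.5, -1.5]
gripper_width: 0.271
grasp_force: 39.3
```

>>> carry_out --pt "0 0 0 -7.4 -1" --pt "0 0 0 -7.4 -1" --pt "0 0 0 -7.4 -1" --pt "0 0 0 0 -1" --pt "0 0 0 0 -1"

```text
t: 22.35
eef_pos: [0.6073, 0.0212, 0.1107]
tool_rot: [-0.001, 0.606, 0.795, -0.001]
contact_force: [-0.4, -1.3, -1.3]
gripper_width: 0.268
grasp_force: 39.3
```

```bash
python3 - <<'E'
from h import *
go(.6085,.021,.0125,105.5)
p=bot.get_obs()["eef_pos"];y=np.array([-.267,.964,0])
c=p+[.0015,-.0037,.0187+.011+.002]; q=S.px(c+.0375*y)[0]; print("near end px",q)
b=imaging.read_camera("side")[130:270,250:390,::-1]
cv2.imwrite("pics/p6.png",cv2.resize(b,(560,560),interpolation=2))
print((q-[250,130])*4)
E
```

```text
t 22.35 pos [0.6073 0.0212 0.1107] psi 105.37 tilt [-0.002  0.    -1.   ] q [ 0.24  0.52 -0.5   1.78  0.31  0.92 -0.13] F [-0.4 -1.3 -1.3] w 0.268 39.3
shift cm [-0.06  0.14  9.82] yaw -0.13
near end px [310.56485947 190.25315395]
[242.25943787 241.01261581]
```

View pics/p6.png

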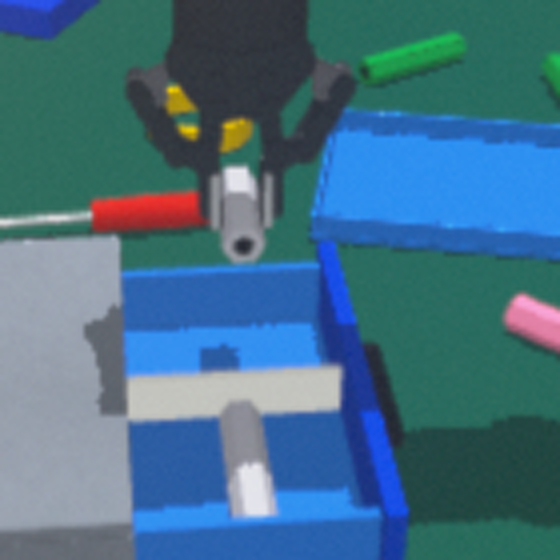

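Side view: the short spacer is held level over the narrow row, end at (243,245) against a predicted (242,241), and the long one lies undisturbed. I lower.

>>> carry_out --pt "-0.1 0.1 2 0 -1" --pt "0 0 2 0 -1" --pt "0 0 2 0 -1" --pt "0 0 2 0 -1" --pt "0 0 1 0 -1" --pt "0 0 0.4 0 -1" --pt "0 0 0.3 0 -1" --pt "0 0 0 0 -1" --pt "0 0 0 0 -1"

```text
t: 23.3
eef_pos: [0.6099, 0.0207, 0.0158]
tool_rot: [0.001, 0.605, 0.796, 0.0]
contact_force: [0.5, 0.5, -0.3]
gripper_width: 0.271
grasp_force: 39.3
```

>>> carry_out --pt "0 0 0.1 0 -1" --pt "0 0 0.1 0 -1" --pt "0 0 0 0 -1"

```text
t: 23.6
eef_pos: [0.6093, 0.0206, 0.0131]
tool_rot: [0.0, 0.605, 0.796, 0.0]
contact_force: [0.6, 0.1, -1.0]
gripper_width: 0.272
grasp_force: 39.3
```

>>> carry_out --pt "0 0 0.1 0 -1" --pt "0 0 0.1 0 -1" --pt "0 0 0.05 0 -1" --pt "0 0 0 0 -1"

```text
t: 24.0
eef_pos: [0.6092, 0.0206, 0.0103]
tool_rot: [-0.0, 0.605, 0.796, -0.0]
contact_force: [-0.1, 0.5, 0.2]
gripper_width: 0.27
grasp_force: 39.3
```

>>> carry_out --pt "0 0 0.05 0 -1" --pt "0 0 0 0 -1"

```text
t: 24.2
eef_pos: [0.6093, 0.0206, 0.01]
tool_rot: [-0.0, 0.605, 0.796, -0.0]
contact_force: [0.8, 0.2, -0.3]
gripper_width: 0.268
grasp_force: 39.3
```

>>> carry_out --pt "0 0 0.05 0 -1" --pt "0 0 0.05 0 -1" --pt "0 0 0 0 -1"

```text
t: 24.5
eef_pos: [0.6097, 0.0207, 0.0095]
tool_rot: [0.0, 0.605, 0.796, 0.0]
contact_force: [-1.1, -0.0, 4.7]
gripper_width: 0.269
grasp_force: 39.7
```

Contact at floor. I release, rise, move in front of the pull, shut the gripper and turn it 90° so that the fingers' stiff side pushes.

>>> carry_out --pt "0 0 0 0 -0.2" --pt "0 0 0 0 0" --pt "0 0 0 0 0.1" --pt "0 0 0 0 0.1" --pt "0 0 -0.5 0 0.1" --pt "0 0 -1.5 0 0.1" --pt "0 0 -2.5 0 0.1" --pt "0 0 -3 0 0.1" --pt "0 0 -3 0 0.1" --pt "0 0 -0.5 0 0.1" --pt "0 0 0 0 0.1"

```text
t: 25.6
eef_pos: [0.6103, 0.0207, 0.1211]
tool_rot: [0.001, 0.605, 0.796, 0.001]
contact_force: [0.0, -0.1, -0.8]
gripper_width: 0.549
grasp_force: 0.0
```

>>> carry_out --pt "1.1 -2 0 0 -1" --pt "1.4 -2.7 0 0 -1" --pt "1.4 -2.7 0 0 -1" --pt "1.4 -2.7 0 0 -1" --pt "1.4 -2.6 0 0 -1" --pt "0 0 0 0 -1" --force 80

```text
t: 26.2
eef_pos: [0.4641, 0.0513, 0.1177]
tool_rot: [-0.001, 0.604, 0.797, -0.002]
contact_force: [0.1, -0.2, -0.0]
gripper_width: -0.001
grasp_force: 0.0
```

>>> carry_out --pt "0 0 0 8.2 -1" --pt "0 0 0 8.2 -1" --pt "0 0 0 8.2 -1" --pt "0 0 0 8.2 -1" --pt "0 0 0 8.2 -1" --pt "0 0 0 8.2 -1" --pt "0 0 0 8.2 -1" --pt "0 0 0 8.2 -1" --pt "0 0 0 8.2 -1" --pt "0 0 0 8.2 -1" --pt "0 0 0 8.2 -1" --pt "0 0 0 0 -1"

```text
t: 27.4
eef_pos: [0.469, 0.0508, 0.1184]
tool_rot: [0.0, 0.991, 0.133, -0.001]
contact_force: [0.2, -0.0, 0.1]
gripper_width: -0.001
grasp_force: 0.0
```

```bash
python3 - <<'E'
from h import *
go(.469,.0515,.018,15.5)
x=np.array([.964,.267,0])
for p in((10,108),(170,58),(330,8)):
    X=T.atz(tc(p),.086); print("cab front",X.round(4),"opening~",((X-[.541,.0507,0])@x).round(4))
im=imaging.read_camera("top"); np.save("before.npy",im)
# white spacers/divider blobs in drawer, from before picture
hsv=cv2.cvtColor(im,cv2.COLOR_RGB2HSV); m=((hsv[...,1]<50)&(hsv[...,2]>150)).astype(np.uint8); m[:, :225]=0; m[:150]=0; m[260:]=0; m[:,345:]=0
n,l,s,c=cv2.connectedComponentsWithStats(m)
for i in range(1,n):
    if s[i,4]>40: print(s[i],c[i].round(1))
y=np.array([-.267,.964,0])
for nm,w,L in(("long",(.578,.134,.045),.055),("short",(.610,.0175,.045),.0375)):
    print(nm,T.px(np.array([w-L*y,w,w+L*y])).round(1).tolist())
E
```

```text
t 27.4 pos [0.469  0.0508 0.1184] psi 15.3 tilt [-0.001 -0.    -1.   ] q [-0.    0.28 -0.27  2.1   0.11  0.78 -1.65] F [ 0.2 -0.   0.1] w -0.001 0.0
shift cm [ 0.03 -0.06 10.04] yaw -0.2
cab front [0.6254 0.2338 0.086 ] opening~ 0.1302
cab front [0.6613 0.1052 0.086 ] opening~ 0.1306
cab front [ 0.6978 -0.0255  0.086 ] opening~ 0.1308
[ 225  150   98  110 5787] [277.9 195.9]
long [[286.9, 206.4], [269.0, 212.0], [251.1, 217.6]]
short [[320.1, 196.0], [308.1, 199.8], [296.0, 203.6]]
```

```bash
python3 - <<'E'
from h import *
S0=imaging.read_camera("side"); y=np.array([-.267,.964,0])
for nm,w,L in(("long",np.array([.578,.134,.047]),.055),("short",np.array([.610,.0175,.047]),.0375)):
    for f in(-1.25,-.9,-.5,0,.5,.9,1.25):
        for C,I,n in((S,S0,"s"),(T,np.load("before.npy"),"t")):
            q=C.px(w+f*L*y)[0].round().astype(int); print(nm,f,n,q,I[q[1],q[0]],end=" | ")
        print()
E
```

```text
long -1.25 s [310 227] [195 196 189] | long -1.25 t [291 205] [173 170 162] | 
long -0.9 s [311 232] [225 225 233] | long -0.9 t [285 207] [167 162 154] | 
long -0.5 s [312 237] [222 223 230] | long -0.5 t [278 209] [165 161 154] | 
long 0 s [313 245] [225 225 233] | long 0 t [269 212] [155 153 144] | 
long 0.5 s [314 253] [227 228 235] | long 0.5 t [260 215] [168 165 156] | 
long 0.9 s [315 260] [ 54 136 232] | long 0.9 t [253 217] [240 240 241] | 
long 1.25 s [315 266] [ 44 100 176] | long 1.25 t [246 219] [ 79 140 223] | 
short -1.25 s [307 204] [103 132 189] | short -1.25 t [323 195] [ 64 112 184] | 
short -0.9 s [308 207] [225 227 233] | short -0.9 t [319 196] [245 244 244] | 
short -0.5 s [308 210] [226 226 234] | short -0.5 t [314 198] [242 243 243] | 
short 0 s [309 214] [226 227 234] | short 0 t [308 200] [241 241 242] | 
short 0.5 s [309 219] [227 228 235] | short 0.5 t [302 202] [169 167 157] | 
short 0.9 s [310 222] [234 235 236] | short 0.9 t [297 203] [168 166 158] | 
short 1.25 s [310 225] [200 201 195] | short 1.25 t [293 204] [147 143 140] |
```

Sampled pixels in both views confirm both spacers lie where planned. I descend in front of the pull.

>>> carry_out --pt "0 0 2 0 -1" --pt "0 0 2.5 0 -1" --pt "0 0 2.5 0 -1" --pt "0 0 2 0 -1" --pt "0 0 1 0 -1" --pt "0 0 0 0 -1"

```text
t: 28.1
eef_pos: [0.468, 0.0509, 0.0179]
tool_rot: [-0.0, 0.991, 0.135, -0.001]
contact_force: [-0.0, 0.1, 0.0]
gripper_width: -0.001
grasp_force: 0.0
```

>>> carry_out --pt "0.5 0 0 0 -1" --pt "0.5 0 0 0 -1" --pt "0.4 0 0 0 -1" --pt "0.3 0 0 0 -1" --pt "0.3 0 0 0 -1" --pt "0.3 0 0 0 -1" --pt "0.3 0 0 0 -1" --pt "0.3 0 0 0 -1" --pt "0.3 0 0 0 -1" --pt "0.3 0 0 0 -1" --pt "0.3 0 0 0 -1" --pt "0.3 0 0 0 -1"

```text
t: 29.3
eef_pos: [0.5084, 0.0621, 0.0189]
tool_rot: [-0.0, 0.991, 0.134, -0.0]
contact_force: [-1.4, 0.1, 0.1]
gripper_width: -0.005
grasp_force: 0.8
```

>>> carry_out --pt "0.5 0 0 0 -1" --pt "0.8 0 0 0 -1" --pt "0.8 0 0 0 -1" --pt "0.8 0 0 0 -1" --pt "0.8 0 0 0 -1" --pt "0.8 0 0 0 -1" --pt "0.8 0 0 0 -1" --pt "0.8 0 0 0 -1" --pt "0.8 0 0 0 -1" --pt "0.8 0 0 0 -1" --pt "0.6 0 0 0 -1" --pt "0.3 0 0 0 -1"

```text
t: 30.5
eef_pos: [0.5924, 0.0848, 0.0191]
tool_rot: [0.0, 0.991, 0.134, 0.0]
contact_force: [-1.5, 0.0, 0.9]
gripper_width: -0.003
grasp_force: 0.8
```

>>> carry_out --pt "0.2 0 0 0 -1" --pt "0.2 0 0 0 -1" --pt "0.2 0 0 0 -1" --pt "0.2 0 0 0 -1" --pt "0.2 0 0 0 -1"

```text
t: 31.0
eef_pos: [0.6012, 0.0873, 0.0191]
tool_rot: [0.0, 0.991, 0.134, 0.0]
contact_force: [-2.3, 1.0, 0.8]
gripper_width: -0.003
grasp_force: 0.8
```

```bash
cat >> h.py <<'E'
def opening():
    "drawer opening from the blue panel's top edge in the side picture, by the pull front: finger gap aside"
    o=bot.get_obs(); x=np.array([.964,.267,0]); return (o["eef_pos"]-[.468,.0509,0])@x
E
python3 - <<'E'
from h import *
print("travel",opening()); go(.468,.0509,.018,15.5)
E
```

```text
travel 0.1381004022655461
t 31.0 pos [0.6012 0.0873 0.0191] psi 15.36 tilt [ 0. -0. -1.] q [-0.08  0.61 -0.22  1.85  0.19  0.71 -1.71] F [-2.3  1.   0.8] w -0.003 0.8
shift cm [-13.81  -0.02   0.11] yaw -0.14
```

>>> carry_out --pt "0.2 0 0 0 -1" --pt "0.2 0 0 0 -1" --pt "0.2 0 0 0 -1" --pt "0.2 0 0 0 -1"

```text
t: 31.4
eef_pos: [0.6088, 0.0895, 0.019]
tool_rot: [0.0, 0.991, 0.134, -0.0]
contact_force: [-4.0, 0.0, 2.0]
gripper_width: -0.001
grasp_force: 2.0
```

>>> carry_out --pt "0.2 0 0 0 -1" --pt "0.2 0 0 0 -1"

```text
t: 31.6
eef_pos: [0.6098, 0.0897, 0.0185]
tool_rot: [0.001, 0.991, 0.134, -0.003]
contact_force: [-12.5, -2.2, 9.0]
gripper_width: -0.003
grasp_force: 5.9
```

>>> carry_out --pt "0.2 0 0 0 -1" --pt "0.2 0 0 0 -1"

```text
t: 31.8
eef_pos: [0.6123, 0.0904, 0.0182]
tool_rot: [0.001, 0.991, 0.134, -0.004]
contact_force: [-10.4, -0.9, 6.5]
gripper_width: -0.0
grasp_force: 5.5
```

>>> carry_out --pt "0.2 0 0 0 -1" --pt "0.1 0 0 0 -1"

```text
t: 32.0
eef_pos: [0.6182, 0.0921, 0.0184]
tool_rot: [0.0, 0.991, 0.134, -0.001]
contact_force: [-1.5, 0.4, -1.5]
gripper_width: 0.003
grasp_force: 1.0
```

>>> carry_out --pt "0.2 0 0 0 -1" --pt "0.1 0 0 0 -1"

```text
t: 32.2
eef_pos: [0.6218, 0.0929, 0.0187]
tool_rot: [0.0, 0.991, 0.134, -0.001]
contact_force: [-5.1, -1.3, 2.6]
gripper_width: 0.002
grasp_force: 3.1
```

>>> carry_out --pt "0.1 0 0 0 -1" --pt "0.1 0 0 0 -1" --pt "0 0 0 0 -1"

```text
t: 32.5
eef_pos: [0.6217, 0.0929, 0.0187]
tool_rot: [0.001, 0.991, 0.134, -0.003]
contact_force: [-10.8, -1.5, 5.5]
gripper_width: 0.002
grasp_force: 5.0
```

>>> carry_out --pt "0.1 0 0 0 -1" --pt "0.1 0 0 0 -1" --pt "0 0 0 0 -1"

```text
t: 32.8
eef_pos: [0.6216, 0.0929, 0.0186]
tool_rot: [0.001, 0.991, 0.134, -0.005]
contact_force: [-15.6, -3.0, 11.6]
gripper_width: -0.001
grasp_force: 8.1
```

A solid stop, 13–14 mm past where the catch began to resist: the drawer is home. I back away and rise.

>>> carry_out --pt "-0.5 0 0 0 -1" --pt "-1 0 0 0 -1" --pt "-2 0 0 0 -1" --pt "-3 0 0 0 -1" --pt "-3 0 0 0 -1" --pt "-2 0 -2 0 -1" --pt "0 0 -3 0 -1" --pt "0 0 -3 0 -1" --pt "0 0 -3 0 -1" --pt "0 0 -2 0 -1" --pt "0 0 0 0 -1" --pt "0 0 0 0 -1"

```text
t: 34.0
eef_pos: [0.5158, 0.0637, 0.1493]
tool_rot: [0.0, 0.991, 0.134, 0.001]
contact_force: [-0.6, -0.2, -0.3]
gripper_width: 0.006
grasp_force: 0.0
```

```bash
python3 - <<'E'
from h import *
go(.468,.0509,.018,15.5)
I=imaging.read_camera("side"); x=np.array([.964,.267,0]);y=np.array([-.267,.964,0])
# dark-blue panel outer-edge along the line at z=.076, y'=+0.07 off the divider, swept in x'
b=np.array([.541,.0507,.076])+.10*y
for s in np.arange(.09,.15,.006):
    q=S.px(b+s*x)[0].round().astype(int); print(round(s,3),q,I[q[1],q[0]])
o=cv2.imread("pics/side0.png")[...,::-1]; d=np.abs(I.astype(int)-o).max(2)>60
for n,(u0,v0,u1,v1) in dict(meter=(270,340,385,400),driver=(240,175,306,190),tape=(285,148,316,170),pink=(374,203,418,228)).items(): print(n,d[v0:v1,u0:u1].sum())
E
```

```text
t 34.0 pos [0.5158 0.0637 0.1493] psi 15.35 tilt [ 0.002  0.    -1.   ] q [-0.01  0.3  -0.27  1.97  0.11  0.88 -1.65] F [-0.6 -0.2 -0.3] w 0.006 0.0
shift cm [-4.97 -0.04 13.12] yaw -0.15
0.09 [299 244] [ 43 108  91]
0.096 [296 244] [ 43 111  92]
0.102 [294 245] [41 94 80]
0.108 [291 245] [41 61 58]
0.114 [288 245] [ 34  57 104]
0.12 [285 245] [ 33  81 232]
0.126 [282 245] [ 91 105 160]
0.132 [280 245] [152 160 172]
0.138 [277 245] [152 161 174]
0.144 [274 246] [154 164 176]
meter 0
driver 0
tape 0
pink 0
```

The panel now spans 0.116–0.127 against the cabinet front with no gap, and the bystanders are unchanged.

```bash
python3 -c "
from station import bot
print(bot.hand_in())"
```

```text
the job is handed in; nothing more can be done
None
```

The long spacer lies flat in the wide row and the short one flat in the narrow row. The drawer is pushed home past its click, the meter, screwdriver and tape roll are unmoved, and the job was handed in at about 34 s of the 72 s allowed (the first grasp closed above the spacer and was redone lower).

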